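# Load a fresh cell into the data logger's spring holder

## Task

Take the fresh green cell from its dock and load it into the orange holder on the data logger: push its flat end back against the spring plate by about a centimetre while its plus end is still raised clear of the end wall, then lower the plus end in front of the end wall so the cell lies flat on the rails, held by the spring with its plus tip against the wall. Press gently, never squash the spring near solid, leave the grey spent cell, the screwdriver and the filament spool alone, and let go.

Things in the scene. Friction and masses are not known exactly. Their poses are not given: they have to be found in the camera images.
- logger: fixed black data logger with a grey deck, 160 x 110 x 20 mm, flat on the bench; origin at the centre of its underside, z up, x along the cell holder from the spring end to the plus-end wall, y across. Along y = 0 two thin black rails, 96 mm long, tops 40 mm above the bench, inner edges 6 mm either side of the middle; a cell lying on them has its axis 51.5 mm above the bench.
- holder_mid (a point): fixed to the logger, 51.5 mm above the bench: centre of a cell that is home, if the orange contact frame stood at mid-slot. The frame (spring, bridge, wall, cheeks as one piece) is clamped anywhere up to 9 mm either way along logger x; that shift is NOT measured: feel or see it. Frame strips on the deck are 3 mm high; the sides are open for fingers from x = -24 to +30 mm of the frame.
- spring_nominal (a point): face of the free spring plate on the cell axis if the frame stood at mid-slot (29 mm to -x of holder_mid); true x is within 9 mm. Steel plate facing +x, 22 mm wide, 41.5 to 67.5 mm above the bench, coil behind. Orange cheeks 31 mm apart beside it, from here 33 mm to -x and 5 mm to +x, 73.5 mm high.
- bridge_nominal (a point): underside (69.5 mm above the bench) of the orange bridge across the spring end, at mid-slot; true x within 9 mm. Bridge 5 mm in x, 4 mm thick, its +x edge 1 mm to -x of the free plate face. A level cell cannot be let straight down: the flat end goes in under the bridge with the plus end raised 25 to 30 degrees (less, and its underside strikes the wall), so its upper rim meets the plate; its lower edge about 40 mm over the bench.
- wall_nominal (a point): top inner edge of the orange plus-end wall at mid-slot, 55.5 mm above the bench; true x within 9 mm. 5 mm thick, 20 mm wide. 64 mm from the free plate, so the 70 mm cell presses the plate 6 mm when home; to swing the tilted cell down past this edge the plate must be pressed about 10 to 12 mm. Its feet are 41 mm wide, 38 mm high.
- cell_center (a point): centre of the fresh cell: green cylinder, 26 mm diameter, 70 mm long over all, about 0.1 kg, lying along its x axis; +x is the plus end: white ring, steel nub 10 mm wide, 2 mm long (part of the 70); other end flat. Starts level in a blue dock, axis 36.5 mm above the bench, between end blocks 80 mm apart and 32 mm high; sides open for fingers down to a 6 mm base 44 mm wide.
- spring (a joint): how far the spring plate is pressed back (towards logger -x), m: 0 free, 0.006 with the cell home, hard stop at 0.015, to be kept below 0.013. It takes about 1 N to start and 0.9 N more per mm (about 11 N at 11 mm).
- cell_plus (a point): tip of the fresh cell's plus nub, 35 mm from its centre
- spent_center (a point): centre of the grey spent cell with a black ring, same size, lying in another blue dock like it; leave it there
- driver_grip (a point): handle of a loose screwdriver, 160 mm long, lying on the bench; leave it
- spool: loose blue filament spool lying flat, 100 mm in diameter, 42 mm high, origin at the centre of its underside; leave it
- cell: the fresh cell, origin at its centre, axes as cell_center
There are look-alikes about, which are no part of the job. There is more than one size of the cell; the job needs the smallest.

How it is judged:
By the outcome, as a careful person would: the job done as asked, in the order asked, and still so for the second after the job is handed in, with the robot touching nothing.
It also fails if it takes over 45 s, if anything falls off the work surface, if the arm or the gripper's body presses on something with over 40 N, if the wrist force passes 120 N, or if a joint passes its speed limit or range.

## Robot

A 6-joint arm with a two-finger parallel gripper is mounted at the origin on the work surface. World frame = base frame: x ahead of the robot, y to its left, z up, the work surface at z = 0. Lengths are in m, angles in rad, forces in N, time in s.
With the tool pointing down it reaches from about 0.25 to 0.775 m from the base axis. Payload 8.9 kg.
Tool frame: the origin (TCP) lies between the finger pads; the fingertips stand 14 mm ahead of it and the grasp point (between the pads) lies 5 mm behind it; z points along the fingers, y is the line along which they close (so a half turn about z gives the same grasp; the last joint's range is limited). The gripper opens to 85 mm and grips with 20 to 120 N. Pads are 22 mm wide; open, the fingers measure 114 mm over their backs; the gripper's body (76 mm by 85 mm) begins 54 mm behind the grasp point. The pads swing forward as they close: fully open they stand 13 mm farther back than shut.
Start: joints at [1.146, 0.291, -0.153, 1.127, 0, 1.431], TCP at [0.148, 0.504, 0.245] pointing down, gripper open.
Joint ranges: [-2.52, 2.52], [-0.91, 1.74], [-1.3, 1.37], [-1.96, 2.02], [-1.52, 1.47], [-3.14, 3.14]. Speed limits (rad/s): [2.22, 2.22, 2.79, 3.14, 3.14, 3.14].

## Interface

Orientations are given as a unit quaternion [x, y, z, w].
In Python, from rig import * gives the robot as it stands.
- The arm moves only by the tool apply_moves, never from a script. Its argument "motion" is a list of rows, each an object of numbers: "ax", "ay", "az": the turn, a rotation vector about the tool's x, y, z in rad; "tx", "ty", "tz": the shift along the tool's x, y, z in m; "claw": the closure, from -1 (fully open) to 1 (shut). In form: [{"ax": .., "ay": .., "az": .., "tx": .., "ty": .., "tz": .., "claw": ..}, ...]. A call has 1 to 12 rows; each row shifts and turns the commanded pose from where the row before left it, along the tool's axes as they then stand; what a row does not reach is not made up. A row lasts 1/8 s, in which the tool goes at most 62.5 mm and 10.7 degrees, less where a joint would pass 70% of its speed; a pose out of reach is approached as far as the arm can. A call with a gripper value outside its range is refused whole. The fingers move at their own pace and stop on an object; the grip force is fixed at half the most. Time passes only in rows, so rows that do not move let the fingers close. It gives the time, the measured TCP pose, the force, the opening and the grip force at its end, in the units of the state.
- state(): the state, without advancing time (a new reading comes with each control period).
- read_camera(name): name is "side" or "top" or "wrist"; returns the picture (384x512x3 uint8, blue, green, red); there is no depth.
- get_calibration(name): a dict with "K" (3x3 intrinsics, pixels), "k1" (the pictures are not rectified: a ray, as slopes to the right and down, at radius r is drawn at 1 + k1 r^2 times it, then the intrinsics apply), "origin" and "orientation" of the camera in the world. Camera axes: x right, y down, z forward; pixel columns grow to the right and rows downward; lengths in m; the calibration is good to about 2 mm. A picture is of the moment at which its call begins: read the wrist's pose just before it. get_calibration takes no time and is no camera call; for the wrist camera it gives the pose at the moment of the call.
- sign_off(): hands the job in; it is judged then, once.
Trained networks look in the newest picture that a camera, given by its name, has taken for a name from the list of things; names that differ only in an ending like _2 or _b are one class to them, and where a whole thing is asked for, a point or a joint stands for the part that bears it (a point fixed in the world has none). Each returns a list of dicts, best first, with "confidence" (0 to 1); they miss things now and then, are a little off and sometimes report something else, mostly with a low value. They report only what shows in the picture. A call takes as long as a camera call. They do not tell look-alikes from the thing itself.
- boxes_of(camera, target): "position" ([x, y, z] in m, in the coordinates of the camera as it stood for that picture, good to about 4 mm: the middle of the surface that is visible of it).
- regions_of(camera, target): "mask" (384x512 bool, what is visible of it).
The state is a dict: "time": time; "joint_pos": joint angles; "joint_vel": joint speeds; "effort": joint torques, N m; "tool_pos": TCP position; "eef_rot": TCP orientation; "force": force on the tool from outside, world axes, zero at the start; "torque": the same for the moment, N m; "finger_gap": opening from 0.0 (shut) to 1.0 (fully open); "gripper_force": force on a finger pad.
Only numpy, scipy, OpenCV 4.12 (cv2) and the standard library are available. Lean on these libraries where they do the work, as an engineer would, in place of code of your own. Each camera call takes 0.05 s, during which the arm holds its last target. There are 200 camera calls.

## Working session

There is one attempt and no reset: what is moved stays moved. The work goes in short steps, Python scripts to look and compute and a tool call to move; the robot and the scene stay as the last step left them, time stands still between calls to the robot, and variables do not carry over. Pictures are saved under pics/ and viewed, at most 10 in all, crops included, and the job is handed in when it is done.

Besides the shell and the picture viewer there is one more tool, called after ">>>" by a JSON object that holds its "method" and its "body", one argument or row to a line. apply_moves: Moves the arm, as the interface text tells. Its arguments: {"type":"object","properties":{"motion":{"type":"array","items":{"type":"object","properties":{"ax":{"type":"number"},"ay":{"type":"number"},"az":{"type":"number"},"tx":{"type":"number"},"ty":{"type":"number"},"tz":{"type":"number"},"claw":{"type":"number"}}}}},"required":["motion"]}

```bash
mkdir -p pics; ls
cat > h.py <<'E'
from rig import *
import numpy as np, cv2
from scipy.spatial.transform import Rotation as R
def c2w(cal,p): return R.from_quat(cal["orientation"]).apply(p)+np.array(cal["origin"])
def ray(cal,u,v):
    K=np.array(cal["K"]);d=np.array([(u-K[0,2])/K[0,0],(v-K[1,2])/K[1,1]]);s=d.copy()
    for _ in range(20): s=d/(1+cal["k1"]*(s@s))
    return R.from_quat(cal["orientation"]).apply([s[0],s[1],1])
def onz(cal,u,v,z):
    r=ray(cal,u,v);o=np.array(cal["origin"]);return o+r*(z-o[2])/r[2]
def proj(cal,p):
    q=R.from_quat(cal["orientation"]).inv().apply(np.array(p)-np.array(cal["origin"]));s=q[:2]/q[2]
    s=s*(1+cal["k1"]*(s@s));K=np.array(cal["K"]);return np.array([K[0,0]*s[0]+K[0,2],K[1,1]*s[1]+K[1,2]])
E
python3 - <<'E'
from h import *
np.set_printoptions(precision=4,suppress=True)
a=read_camera("top");b=read_camera("side")
cv2.imwrite("pics/top.png",cv2.resize(a,(800,600)));cv2.imwrite("pics/side.png",cv2.resize(b,(800,600)))
for c in("top","side"):
  cal=get_calibration(c);print(c,cal)
  for n in("cell","spent_center","logger","spring","driver_grip","spool"):
    for d in boxes_of(c,n)[:4]: print(n,round(d["confidence"],2),c2w(cal,d["position"]),proj(cal,c2w(cal,d["position"]))*1.5625)
print(state())
E
```

```text
pics
top {'K': array([[371.606 ,   0.    , 246.6932],
       [  0.    , 371.606 , 189.8912],
       [  0.    ,   0.    ,   1.    ]]), 'k1': -0.05433351647404862, 'origin': array([ 0.4292, -0.0364,  0.9111]), 'orientation': array([-0.7032,  0.7064, -0.0452,  0.0662])}
cell 0.9 [ 0.3391 -0.0472  0.0316] [410.7273 450.4873]
cell 0.88 [ 0.6094 -0.0732  0.0317] [426.1061 270.6436]
cell 0.51 [ 0.4814 -0.078   0.0453] [430.8353 353.3254]
spent_center 0.62 [ 0.5441 -0.2285  0.048 ] [531.0998 310.5596]
logger 0.73 [0.5069 0.1356 0.0212] [291.2999 338.2511]
driver_grip 0.88 [ 0.726  -0.182   0.0174] [492.8566 200.4469]
spool 0.6 [0.5127 0.1341 0.0225] [292.2217 334.388 ]
side {'K': array([[408.9826,   0.    , 254.712 ],
       [  0.    , 408.9826, 184.9809],
       [  0.    ,   0.    ,   1.    ]]), 'k1': -0.00373087391565488, 'origin': array([ 0.349 , -0.4728,  0.6983]), 'orientation': array([ 0.9219, -0.2029,  0.0735, -0.3219])}
cell 0.9 [ 0.6096 -0.0794  0.0336] [451.107  328.1236]
cell 0.83 [ 0.3366 -0.0585  0.0297] [237.6468 396.2659]
cell 0.72 [ 0.4752 -0.0889  0.0465] [355.5901 366.6772]
[... 260 characters left out ...]
7222 -0.1898  0.0198] [572.8068 369.8866]
driver_grip 0.7 [ 0.4749 -0.0925  0.0487] [356.4761 368.1665]
spool 0.86 [0.751 0.026 0.043] [505.3426 234.1844]
spool 0.4 [0.5116 0.1165 0.0232] [324.347  252.9552]
{'time': 0.7, 'joint_pos': array([ 1.1457,  0.2907, -0.1534,  1.1267, -0.    ,  1.4315]), 'joint_vel': array([ 0.0009,  0.0015, -0.0002,  0.0006, -0.0009, -0.0006]), 'effort': array([ -0.0012, -53.6905,  33.1602,   0.0014,  -0.0004,  -0.    ]), 'tool_pos': array([0.148 , 0.5037, 0.2453]), 'eef_rot': array([ 0.1424,  0.9898, -0.    ,  0.    ]), 'force': array([-0.2933,  0.1597, -0.0315]), 'torque': array([-0.0011,  0.0124, -0.0172]), 'gripper_force': 0.0, 'finger_gap': 0.9976695399950058}
```

View pics/top.png

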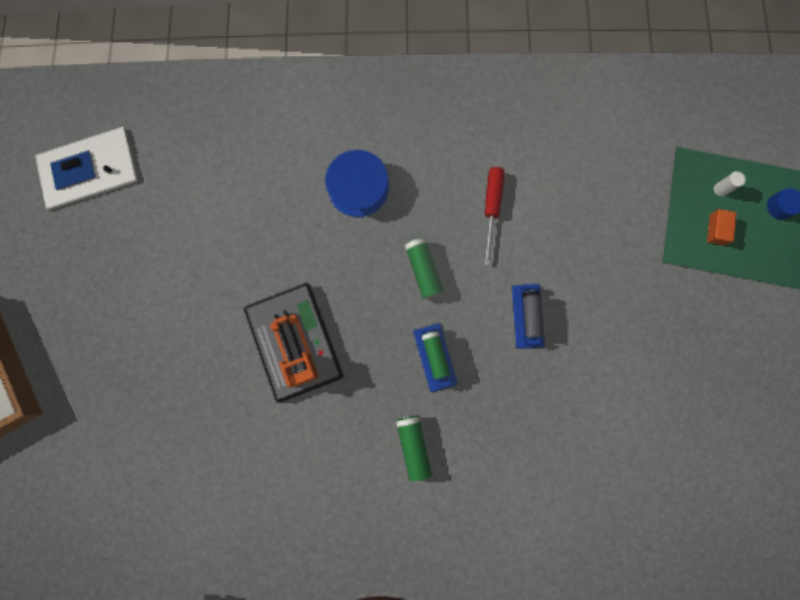

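View pics/side.png

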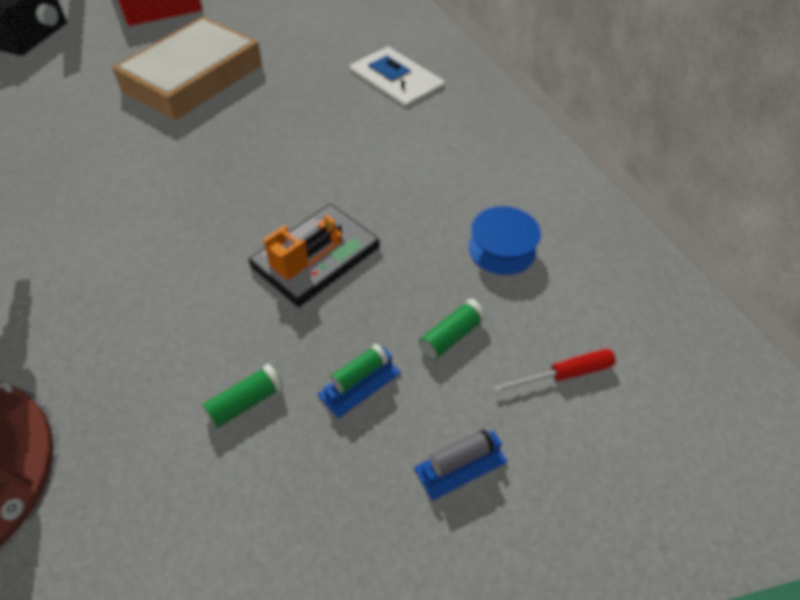

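Top: small green cell in a dock at (435,357), white plus end up at (430,337). Logger at (293,342), spring end at its lower end (295,372), wall at (284,320). The other two green cells, lying loose, are larger look-alikes.

```bash
cat >> h.py <<'E'
def rect(m):
    c=max(cv2.findContours(m.astype(np.uint8),0,1)[0],key=cv2.contourArea);return cv2.boxPoints(cv2.minAreaRect(c))
E
python3 - <<'E'
from h import *
np.set_printoptions(precision=4,suppress=True)
read_camera("top");cal=get_calibration("top")
for n,z in(("cell",.04),("logger",.02)):
  for d in regions_of("top",n)[:4]:
    b=rect(d["mask"]);w=np.array([onz(cal,u,v,z) for u,v in b]);e=w[1]-w[0];f=w[2]-w[1]
    L=e if np.linalg.norm(e)>np.linalg.norm(f) else f
    print(n,d["confidence"],w.mean(0),np.linalg.norm(e),np.linalg.norm(f),np.arctan(L[1]/L[0]))
w=[onz(cal,u/1.5625,v/1.5625,.02) for u,v in((245,307),(308,284),(342,375),(278,401))]
print(np.mean(w,0),[np.arctan2(*(w[i]-w[j])[1::-1]) for i,j in((0,3),(1,2))])
E
```

```text
cell 0.78 [ 0.6143 -0.0685  0.04  ] 0.03364196652020601 0.09393352093919242 0.29982034962713305
cell 0.66 [ 0.3445 -0.0505  0.04  ] 0.03409370699868659 0.09543527678403727 0.21733242871551822
cell 0.54 [ 0.482  -0.0845  0.04  ] 0.026521920735104863 0.07129911058637525 0.2869858887393578
logger 0.64 [0.5015 0.1354 0.02  ] 0.1161179662944895 0.16295505597069282 0.37365262337527133
[0.5024 0.1331 0.02  ] [np.float64(0.3675329585537637), np.float64(0.3691231360839177)]
```

>>> {"method": "apply_moves", "body": {
  "motion": [
    {"tx": -0.04, "ty": -0.039, "tz": 0.004, "claw": -1},
    {"tx": -0.04, "ty": -0.039, "tz": 0.004, "claw": -1},
    {"tx": -0.04, "ty": -0.039, "tz": 0.004, "claw": -1},
    {"tx": -0.04, "ty": -0.039, "tz": 0.004, "claw": -1},
    {"tx": -0.04, "ty": -0.039, "tz": 0.004, "claw": -1},
    {"tx": -0.04, "ty": -0.039, "tz": 0.004, "claw": -1},
    {"tx": -0.04, "ty": -0.039, "tz": 0.004, "claw": -1},
    {"tx": -0.04, "ty": -0.039, "tz": 0.004, "claw": -1},
    {"tx": -0.04, "ty": -0.039, "tz": 0.004, "claw": -1},
    {"tx": -0.04, "ty": -0.039, "tz": 0.004, "claw": -1},
    {"tx": -0.04, "ty": -0.039, "tz": 0.004, "claw": -1},
    {"tx": -0.04, "ty": -0.039, "tz": 0, "claw": -1}
  ]
}}

```text
validation failed for argument at $.mo...
```

>>> {"method": "apply_moves", "body": {
  "motion": [
    {"az": -0.144, "claw": -1},
    {"az": -0.144, "claw": -1},
    {"az": -0.144, "claw": -1},
    {"az": -0.144, "claw": -1},
    {"claw": -1},
    {"claw": -1}
  ]
}}

```text
validation failed for argument at $.mo...
```

```bash
cat >> h.py <<'E'
def delta(p,tx,pit=0,s=None):
    "tool-frame shift (before turning) and turn to reach TCP p, cell yaw tx, plus end raised pit"
    s=s or state();r=R.from_quat(s["eef_rot"])
    T=R.from_euler("z",tx)*R.from_euler("y",-pit)*R.from_matrix(np.array([[-1,0,0],[0,1,0],[0,0,-1.]]))
    return r.inv().apply(np.array(p)-s["tool_pos"]),(r.inv()*T).as_rotvec()
E
python3 - <<'E'
from h import *
np.set_printoptions(precision=4,suppress=True)
s=state();print(s["tool_pos"],s["joint_pos"],s["time"],s["force"])
im=read_camera("wrist");cal=get_calibration("wrist");print(cal);cv2.imwrite("pics/w1.png",im)
for d in regions_of("wrist","cell")[:4]:
    b=rect(d["mask"]);w=np.array([onz(cal,u,v,.0365) for u,v in b]);e=w[1]-w[0];f=w[2]-w[1]
    L=e if np.linalg.norm(e)>np.linalg.norm(f) else f
    print(d["confidence"],b,w.mean(0),np.linalg.norm(e),np.linalg.norm(f),np.arctan(L[1]/L[0]))
for d in boxes_of("wrist","cell")[:4]: print(d["confidence"],c2w(cal,d["position"]))
print(delta([.482,-.0845,.2],.287,0,s))
E
```

```text
[0.148  0.5037 0.2453] [ 1.1457  0.2907 -0.1534  1.1267 -0.      1.4315] 0.85 [0.4849 0.9362 0.3582]
{'K': array([[280.1515,   0.    , 256.5181],
       [  0.    , 280.1515, 190.081 ],
       [  0.    ,   0.    ,   1.    ]]), 'k1': -0.06413295650659691, 'origin': array([0.0768, 0.5242, 0.3741]), 'orientation': array([0.7924, 0.5923, 0.0873, 0.1169])}
0.2 [[ 75. 358.]
 [125. 358.]
 [125. 383.]
 [ 75. 383.]] [0.403  0.1544 0.0365] 0.08704831387955651 0.058806391929106576 1.3508487087723777
(array([-0.4863, -0.4702,  0.0453]), array([ 0.    ,  0.    , -0.5728]))
```

>>> {"method": "apply_moves", "body": {
  "motion": [
    {"ax": 0, "ay": 0, "az": 0, "tx": -0.04, "ty": -0.039, "tz": 0.004, "claw": -1},
    {"ax": 0, "ay": 0, "az": 0, "tx": -0.04, "ty": -0.039, "tz": 0.004, "claw": -1},
    {"ax": 0, "ay": 0, "az": 0, "tx": -0.04, "ty": -0.039, "tz": 0.004, "claw": -1},
    {"ax": 0, "ay": 0, "az": 0, "tx": -0.04, "ty": -0.039, "tz": 0.004, "claw": -1},
    {"ax": 0, "ay": 0, "az": 0, "tx": -0.04, "ty": -0.039, "tz": 0.004, "claw": -1},
    {"ax": 0, "ay": 0, "az": 0, "tx": -0.04, "ty": -0.039, "tz": 0.004, "claw": -1},
    {"ax": 0, "ay": 0, "az": 0, "tx": -0.04, "ty": -0.039, "tz": 0.004, "claw": -1},
    {"ax": 0, "ay": 0, "az": 0, "tx": -0.04, "ty": -0.039, "tz": 0.004, "claw": -1},
    {"ax": 0, "ay": 0, "az": 0, "tx": -0.04, "ty": -0.039, "tz": 0.004, "claw": -1},
    {"ax": 0, "ay": 0, "az": 0, "tx": -0.04, "ty": -0.039, "tz": 0.004, "claw": -1},
    {"ax": 0, "ay": 0, "az": 0, "tx": -0.04, "ty": -0.039, "tz": 0.004, "claw": -1},
    {"ax": 0, "ay": 0, "az": 0, "tx": -0.04, "ty": -0.039, "tz": 0, "claw": -1}
  ]
}}

```text
time: 2.5
tool_pos: [0.4772, -0.0825, 0.2012]
eef_rot: [0.143, 0.99, 0.0, 0.0]
force: [1.8, 0.5, 0.1]
finger_gap: 1.003
gripper_force: 0.0
```

>>> {"method": "apply_moves", "body": {
  "motion": [
    {"ax": 0, "ay": 0, "az": -0.144, "tx": 0, "ty": 0, "tz": 0, "claw": -1},
    {"ax": 0, "ay": 0, "az": -0.144, "tx": 0, "ty": 0, "tz": 0, "claw": -1},
    {"ax": 0, "ay": 0, "az": -0.144, "tx": 0, "ty": 0, "tz": 0, "claw": -1},
    {"ax": 0, "ay": 0, "az": -0.141, "tx": 0, "ty": 0, "tz": 0, "claw": -1},
    {"ax": 0, "ay": 0, "az": 0, "tx": 0, "ty": 0, "tz": 0, "claw": -1}
  ]
}}

```text
time: 3.12
tool_pos: [0.4766, -0.0807, 0.2013]
eef_rot: [-0.143, 0.99, -0.0, 0.0]
force: [0.9, -0.2, 1.4]
finger_gap: 0.999
gripper_force: 0.0
```

```bash
cat > m1.py <<'E'
from h import *
np.set_printoptions(precision=4,suppress=True)
s=state();print(s["tool_pos"],s["joint_pos"],s["time"],s["force"])
im=read_camera("wrist");cal=get_calibration("wrist");cv2.imwrite("pics/w1.png",im)
for d in regions_of("wrist","cell")[:4]:
    b=rect(d["mask"]);w=np.array([onz(cal,u,v,.0365) for u,v in b]);e=w[1]-w[0];f=w[2]-w[1]
    L=e if np.linalg.norm(e)>np.linalg.norm(f) else f
    print(d["confidence"],b.tolist(),w.mean(0),np.linalg.norm(e),np.linalg.norm(f),np.arctan(L[1]/L[0]))
for d in boxes_of("wrist","cell")[:4]: print(d["confidence"],c2w(cal,d["position"]))
print(delta([.482,-.0845,.2],.287,0,s))
E
python3 m1.py
```

```text
[ 0.4766 -0.0807  0.2013] [-0.319   0.2435 -0.3385  0.9887 -0.     -0.6053] 3.125 [ 0.8662 -0.2228  1.425 ]
0.78 [[217.5885467529297, 239.47900390625], [245.8025665283203, 238.47137451171875], [248.4866485595703, 313.62548828125], [220.2726287841797, 314.63311767578125]] [ 0.6066 -0.0728  0.0365] 0.03279072406580391 0.10690830227733045 0.30252189595340223
0.58 [[240.0, 147.0], [264.0, 147.0], [264.0, 212.0], [240.0, 212.0]] [ 0.4815 -0.0845  0.0365] 0.02514750552048188 0.07282488131808237 0.2903996592269207
0.88 [ 0.3403 -0.0587  0.0325]
0.73 [ 0.6061 -0.0687  0.0317]
0.64 [ 0.4773 -0.0863  0.0411]
(array([-0.0041, -0.0052,  0.0013]), array([-0.0001,  0.0001, -0.0008]))
```

View pics/w1.png

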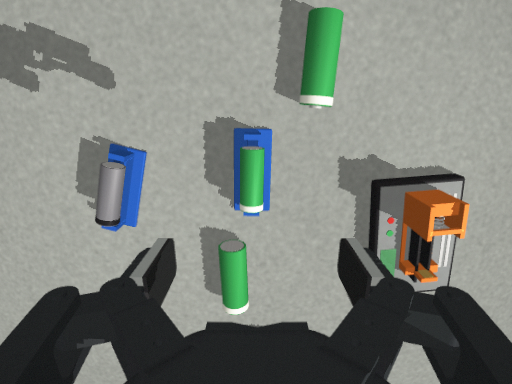

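The docked cell is at (252,180) with its plus ring at (251,208), and it agrees with the top-camera pose. The fingers straddle it, so I'll go down.

>>> {"method": "apply_moves", "body": {
  "motion": [
    {"ax": 0, "ay": 0, "az": 0, "tx": -0.008, "ty": -0.005, "tz": 0.03, "claw": -1},
    {"ax": 0, "ay": 0, "az": 0, "tx": 0, "ty": 0, "tz": 0.04, "claw": -1},
    {"ax": 0, "ay": 0, "az": 0, "tx": 0, "ty": 0, "tz": 0.04, "claw": -1},
    {"ax": 0, "ay": 0, "az": 0, "tx": 0, "ty": 0, "tz": 0.03, "claw": -1},
    {"ax": 0, "ay": 0, "az": 0, "tx": 0, "ty": 0, "tz": 0.02, "claw": -1},
    {"ax": 0, "ay": 0, "az": 0, "tx": 0, "ty": 0, "tz": 0.009, "claw": -1},
    {"ax": 0, "ay": 0, "az": 0, "tx": 0, "ty": 0, "tz": 0, "claw": -1}
  ]
}}

```text
time: 4.15
tool_pos: [0.4856, -0.0831, 0.0322]
eef_rot: [-0.143, 0.99, 0.0, -0.0]
force: [-0.2, -0.3, 0.7]
finger_gap: 0.997
gripper_force: 0.0
```

>>> {"method": "apply_moves", "body": {
  "motion": [
    {"ax": 0, "ay": 0, "az": 0, "tx": 0, "ty": 0, "tz": 0, "claw": 1},
    {"ax": 0, "ay": 0, "az": 0, "tx": 0, "ty": 0, "tz": 0, "claw": 1},
    {"ax": 0, "ay": 0, "az": 0, "tx": 0, "ty": 0, "tz": 0, "claw": 1},
    {"ax": 0, "ay": 0, "az": 0, "tx": 0, "ty": 0, "tz": 0, "claw": 1},
    {"ax": 0, "ay": 0, "az": 0, "tx": 0, "ty": 0, "tz": 0, "claw": 1},
    {"ax": 0, "ay": 0, "az": 0, "tx": 0, "ty": 0, "tz": 0, "claw": 1}
  ]
}}

```text
time: 4.9
tool_pos: [0.4862, -0.0836, 0.0328]
eef_rot: [-0.143, 0.99, -0.001, 0.0]
force: [-0.1, -1.4, 5.7]
finger_gap: 0.285
gripper_force: 58.6
```

>>> {"method": "apply_moves", "body": {
  "motion": [
    {"ax": 0, "ay": 0, "az": 0, "tx": 0, "ty": 0, "tz": -0.015, "claw": 1},
    {"ax": 0, "ay": 0, "az": 0, "tx": 0, "ty": 0, "tz": -0.035, "claw": 1},
    {"ax": 0, "ay": 0, "az": 0, "tx": 0, "ty": 0, "tz": -0.05, "claw": 1},
    {"ax": 0, "ay": 0, "az": 0, "tx": 0, "ty": 0, "tz": -0.05, "claw": 1},
    {"ax": 0, "ay": 0, "az": -0.02, "tx": -0.015, "ty": 0.041, "tz": 0, "claw": 1},
    {"ax": 0, "ay": 0, "az": -0.02, "tx": -0.015, "ty": 0.041, "tz": 0, "claw": 1},
    {"ax": 0, "ay": 0, "az": -0.02, "tx": -0.015, "ty": 0.041, "tz": 0, "claw": 1},
    {"ax": 0, "ay": 0, "az": -0.02, "tx": -0.015, "ty": 0.041, "tz": 0, "claw": 1},
    {"ax": 0, "ay": 0, "az": 0, "tx": -0.016, "ty": 0.041, "tz": 0, "claw": 1},
    {"ax": 0, "ay": 0, "az": 0, "tx": 0, "ty": 0, "tz": 0, "claw": 1},
    {"ax": 0, "ay": 0, "az": 0, "tx": 0, "ty": 0, "tz": 0, "claw": 1}
  ]
}}

```text
time: 6.28
tool_pos: [0.4915, 0.1352, 0.1827]
eef_rot: [-0.183, 0.983, -0.0, -0.0]
force: [0.6, -0.9, -1.6]
finger_gap: 0.283
gripper_force: 59.1
```

Run:
```python
from h import *
np.set_printoptions(precision=4,suppress=True)
s=state();print(s["tool_pos"],s["time"],s["force"],s["gripper_force"])
im=read_camera("wrist");cal=get_calibration("wrist");cv2.imwrite("pics/w2r.png",im);cv2.imwrite("pics/w2.png",cv2.resize(im,(800,600)))
import pickle;pickle.dump((cal,s),open("w2.pkl","wb"))
print(cal["origin"],R.from_quat(cal["orientation"]).as_matrix())
for n in("logger","spring","cell"):
  for d in boxes_of("wrist",n)[:3]: print(n,d["confidence"],c2w(cal,d["position"]),proj(cal,c2w(cal,d["position"]))*1.5625)
```

```text
[0.4915 0.1352 0.1827] 6.275 [ 0.6219 -0.9481 -1.5552] 59.130104184150696
[0.4223 0.1081 0.3114] [[-0.3574  0.8942  0.2696]
 [ 0.934   0.3422  0.103 ]
 [-0.0002  0.2886 -0.9574]]
logger 0.68 [0.4736 0.1167 0.0204] [385.4528 244.5198]
spring 0.48 [0.4629 0.1206 0.0521] [396.1098 239.4293]
cell 0.81 [0.4824 0.1318 0.1935] [403.1331 389.2766]
cell 0.75 [ 0.6057 -0.0627  0.0285] [ 87.0949 330.325 ]
cell 0.72 [0.731  0.0571 0.0015] [220.856  489.7194]
```

View pics/w2.png

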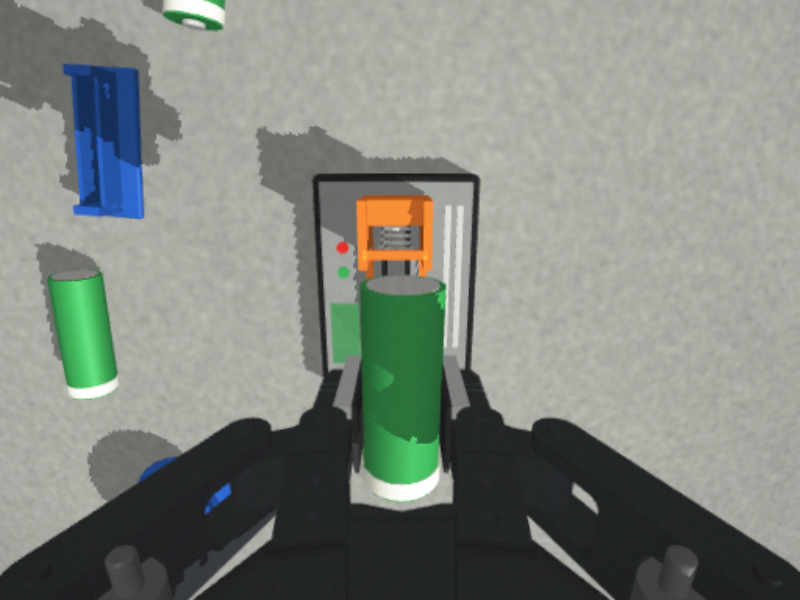

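Cell held at (403,390), plus end down in the image. Logger deck corners at (315,176) and (479,176); orange bridge bar at v≈255, u 357-432.

Run:
```python
from h import *
import pickle
np.set_printoptions(precision=4,suppress=True)
cal,s=pickle.load(open("w2.pkl","rb"));im=cv2.imread("pics/w2r.png").astype(int);g=im.max(2)
Lp=[];Rp=[];T=[]
for v in range(122,225,4):
    r=g[v]
    l=[u for u in range(195,225) if r[u]<60];q=[u for u in range(285,315) if r[u]<60]
    if l: Lp.append(onz(cal,l[0]-.5,v,.02))
    if q: Rp.append(onz(cal,q[-1]+.5,v,.02))
for u in range(215,300,5):
    c=[v for v in range(105,122) if g[v,u]<60]
    if c: T.append(onz(cal,u,c[0]-.5,.02))
for P in(Lp,Rp,T):
    P=np.array(P)[:,:2];m=np.median(P,0);
    l=cv2.fitLine(P.astype(np.float32),cv2.DIST_HUBER,0,1e-4,1e-4).ravel();print(len(P),l,np.arctan(l[1]/l[0]))
b,gg,r=im[...,0],im[...,1],im[...,2]
o=(r>150)&(gg<160)&(b<90)
for v in range(120,185,2):
    u=np.where(o[v,215:290])[0]+215
    if len(u): print(v,u.min(),u.max(),len(u),end="; ")
print()
for u in(250,254,258): print(u,[tuple(im[v,u]) for v in range(156,176)])
```

```text
26 [0.9346 0.3557 0.5112 0.0804] 0.36365995
26 [0.9334 0.3589 0.4818 0.1844] 0.36712506
17 [ 0.3574 -0.9339  0.4256  0.1115] -1.2052652
126 232 274 43; 128 228 276 49; 130 228 276 49; 132 228 276 49; 134 228 276 49; 136 228 276 49; 138 228 276 49; 140 228 276 49; 142 228 276 49; 144 228 276 34; 146 228 276 14; 148 228 276 14; 150 229 276 13; 152 229 276 13; 154 229 276 12; 156 216 276 18; 158 215 276 21; 160 216 276 53; 162 229 276 46; 164 229 276 42; 166 229 275 40; 168 229 275 18; 170 229 275 18; 172 229 275 18; 174 234 272 10; 176 234 272 9; 
250 [(np.int64(116), np.int64(119), np.int64(119)), (np.int64(110), np.int64(112), np.int64(113)), (np.int64(122), np.int64(124), np.int64(125)), (np.int64(109), np.int64(121), np.int64(144)), (np.int64(57), np.int64(117), np.int64(217)), (np.int64(56), np.int64(142), np.int64(248)), (np.int64(55), np.int64(141), np.int64(248)), (np.int64(54), np.int64(141), np.int64(248)), (np.int64(53), np.int64(140), np.int64(248)), (np.int64(57), np.int64(137), np.int64(243)), (np.int64(82), np.int64(122), np.int64(196)), (np.int64(104), np.int64(108), np
[... 1565 characters left out ...]
, (np.int64(54), np.int64(140), np.int64(248)), (np.int64(54), np.int64(141), np.int64(248)), (np.int64(55), np.int64(141), np.int64(248)), (np.int64(56), np.int64(142), np.int64(248)), (np.int64(56), np.int64(137), np.int64(242)), (np.int64(84), np.int64(125), np.int64(197)), (np.int64(108), np.int64(110), np.int64(110)), (np.int64(104), np.int64(108), np.int64(105)), (np.int64(103), np.int64(106), np.int64(105)), (np.int64(104), np.int64(107), np.int64(105)), (np.int64(104), np.int64(106), np.int64(105)), (np.int64(105), np.int64(107), np.int64(105)), (np.int64(105), np.int64(108), np.int64(105)), (np.int64(106), np.int64(108), np.int64(107)), (np.int64(103), np.int64(112), np.int64(103))]
```

Run:
```python
from h import *
import pickle
np.set_printoptions(precision=4,suppress=True)
cal,s=pickle.load(open("w2.pkl","rb"))
y=.3655;X=np.array([np.cos(y),np.sin(y),0]);Y=np.array([-np.sin(y),np.cos(y),0])
# logger centre: between side lines, 80 mm from spring edge
A=np.array([.5112,.0804,0]);B=np.array([.4818,.1844,0]);C=np.array([.4256,.1115,0])
yc=(A@Y+B@Y)/2;xs=C@X;print("width",B@Y-A@Y,"centre",(xs+.08)*X+yc*Y)
e=np.array([onz(cal,u,166.0,.0735) for u in(229,252,276)])
print("bridge +x edge, logger x:",e@X-xs-.08,"y:",e@Y-yc, e[1])
print("sides",[ (onz(cal,u,165.5,.0735)@Y-yc) for u in(228.3,276.7)])
print("back",onz(cal,252,159.7,.0735)@X-xs-.08)
t=s["tool_pos"];print("tcp in logger",t@X-xs-.08,t@Y-yc)
r=R.from_quat(s["eef_rot"])
for a in(.033,.035,.037,.039,.041):
    f=t+r.apply([a,0,-.005])
    print(a,[proj(cal,f+np.array([0,0,h])) *1.5625 for h in(.013,-.013)],[proj(cal,f+r.apply([0,w,0]))*1.5625 for w in(-.013,.013)])
im=cv2.imread("pics/w2r.png");cv2.imwrite("pics/c2.png",cv2.resize(im[100:330,190:330],None,fx=2.6,fy=2.6,interpolation=cv2.INTER_CUBIC))
```

```text
width 0.1076383372195275 centre [0.5024 0.1347 0.    ]
bridge +x edge, logger x: [-0.0343 -0.0343 -0.0343] y: [-0.02   -0.0001  0.0206] [0.4704 0.1223 0.0735]
sides [np.float64(-0.020619686458920213), np.float64(0.02124485030934179)]
back -0.039811716879977296
tcp in logger -0.009991384403435985 0.00437402748935542
0.033 [array([402.603 , 325.0632]), array([402.3049, 297.172 ])] [array([358.8124, 309.881 ]), array([446.0665, 309.6799])]
0.035 [array([402.5942, 318.0614]), array([402.2963, 291.2791])] [array([358.6079, 303.4841]), array([446.2534, 303.282 ])]
0.037 [array([402.5853, 310.9883]), array([402.2875, 285.3385])] [array([358.4027, 297.0296]), array([446.4407, 296.8264])]
0.039 [array([402.5762, 303.8434]), array([402.2786, 279.3501])] [array([358.1969, 290.5172]), array([446.6284, 290.3128])]
0.041 [array([402.5669, 296.6264]), array([402.2697, 273.3138])] [array([357.9905, 283.9467]), array([446.8165, 283.7412])]
```

View pics/c2.png

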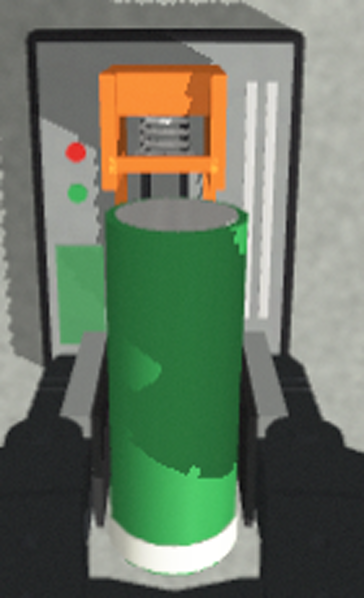

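Flat-end disc spans v≈276–296 (800-px scale), so the flat end is about 40.5 mm behind the TCP. The grip is good. Plate is estimated at logger x ≈ −33 mm.

>>> {"method": "apply_moves", "body": {
  "motion": [
    {"ax": 0, "ay": 0, "az": 0.0025, "tx": -0.0145, "ty": -0.004, "tz": 0.02, "claw": 1},
    {"ax": 0, "ay": -0.151, "az": 0, "tx": -0.0142, "ty": 0, "tz": 0.02, "claw": 1},
    {"ax": 0, "ay": -0.151, "az": 0, "tx": 0, "ty": 0, "tz": 0, "claw": 1},
    {"ax": 0, "ay": -0.152, "az": 0, "tx": 0, "ty": 0, "tz": 0, "claw": 1},
    {"ax": 0, "ay": 0, "az": 0, "tx": 0.01, "ty": 0, "tz": 0.02, "claw": 1},
    {"ax": 0, "ay": 0, "az": 0, "tx": 0, "ty": 0, "tz": 0, "claw": 1},
    {"ax": 0, "ay": 0, "az": 0, "tx": 0, "ty": 0, "tz": 0, "claw": 1}
  ]
}}

```text
time: 7.35
tool_pos: [0.5209, 0.1415, 0.1208]
eef_rot: [-0.176, 0.958, 0.041, 0.222]
force: [1.2, 0.1, -0.9]
finger_gap: 0.282
gripper_force: 59.2
```

```bash
cat >> h.py <<'E'
Ly=.3655;LX=np.array([np.cos(Ly),np.sin(Ly),0]);LY=np.array([-np.sin(Ly),np.cos(Ly),0]);L0=np.array([.5024,.1347,0])
def rep(s=None):
    s=s or state();t=np.array(s["tool_pos"])-L0;r=R.from_quat(s["eef_rot"]).as_matrix();a=-r[:,0];n=-r[:,2]
    rim=t-.0405*a+.0173*n
    print("t%.2f tcp xyz mm %s pitch %.2f yaw %.2f roll %.2f rim %s lowedge %.1f F %s"%(s["time"],np.round([t@LX*1e3,t@LY*1e3,t[2]*1e3],1),np.degrees(np.arcsin(a[2])),np.degrees(np.arctan2(a[1],a[0])-Ly),np.degrees(np.arcsin(r[2,1])),np.round([rim@LX*1e3,rim@LY*1e3,rim[2]*1e3],1),(rim-.026*n)[2]*1e3,np.round([s["force"]@LX,s["force"]@LY,s["force"][2]],2)))
E
python3 - <<'E'
from h import *
rep()
im=read_camera("side");cal=get_calibration("side");p=proj(cal,[.50,.13,.06]).astype(int);print(p)
u,v=p;w=read_camera("wrist")
rep()
cv2.imwrite("pics/s3.png",np.hstack([cv2.resize(im[v-50:v+45,u-50:u+45],(390,390),interpolation=cv2.INTER_CUBIC),cv2.resize(w[:320,100:420],(400,390))]))
E
```

```text
t7.35 tcp xyz mm [ 19.7  -0.2 120.8] pitch 26.06 yaw -0.07 roll -0.02 rim [-24.3  -0.2 118.5] lowedge 95.2 F [ 1.19 -0.3  -0.93]
[198 147]
t7.45 tcp xyz mm [ 1.990e+01 -1.000e-01  1.209e+02] pitch 26.09 yaw -0.04 roll -0.03 rim [-24.1  -0.  118.7] lowedge 95.3 F [-0.18 -0.88 -0.87]
```

View pics/s3.png

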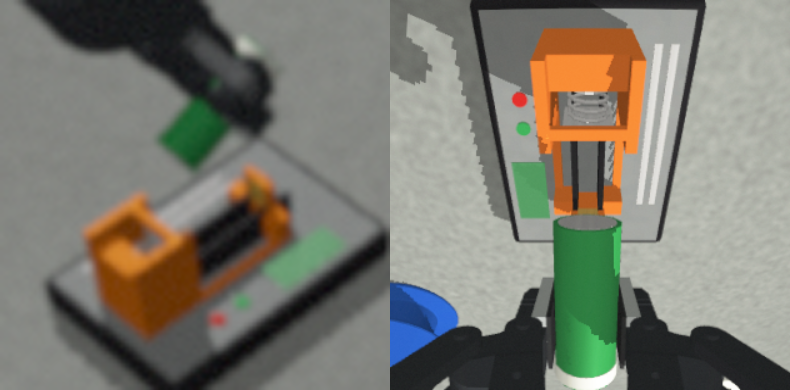

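Left, side view: tilted cell is above the holder with its flat end toward the orange cheek box. Right, wrist view: cell centre (u≈588) lines up with the bridge centre (588). Going down.

>>> {"method": "apply_moves", "body": {
  "motion": [
    {"ax": 0, "ay": 0, "az": 0, "tx": 0.0066, "ty": 0, "tz": 0.0135, "claw": 1},
    {"ax": 0, "ay": 0, "az": 0, "tx": 0.0066, "ty": 0, "tz": 0.0135, "claw": 1},
    {"ax": 0, "ay": 0, "az": 0, "tx": 0.005, "ty": 0, "tz": 0.0103, "claw": 1},
    {"ax": 0, "ay": 0, "az": 0, "tx": 0.003, "ty": 0, "tz": 0.0062, "claw": 1},
    {"ax": 0, "ay": 0, "az": 0, "tx": 0.002, "ty": 0, "tz": 0.0041, "claw": 1},
    {"ax": 0, "ay": 0, "az": 0, "tx": 0, "ty": 0, "tz": 0, "claw": 1},
    {"ax": 0, "ay": 0, "az": 0, "tx": 0, "ty": 0, "tz": 0, "claw": 1}
  ]
}}

```text
time: 8.32
tool_pos: [0.5201, 0.1418, 0.0673]
eef_rot: [-0.177, 0.958, 0.041, 0.222]
force: [0.7, 0.4, -1.2]
finger_gap: 0.283
gripper_force: 59.2
```

Run:
```python
from h import *
rep()
im=read_camera("side");cal=get_calibration("side")
w=read_camera("wrist");rep()
u,v=198,147
cv2.imwrite("pics/s4.png",np.hstack([cv2.resize(im[v-50:v+45,u-50:u+45],(390,390),interpolation=cv2.INTER_CUBIC),cv2.resize(w[60:260,156:356],(390,390))]))
```

```text
t8.32 tcp xyz mm [19.1  0.3 67.3] pitch 26.04 yaw -0.04 roll -0.01 rim [-24.9   0.4  65.1] lowedge 41.8 F [ 0.84  0.13 -1.18]
t8.43 tcp xyz mm [19.1  0.4 67.4] pitch 26.05 yaw -0.04 roll -0.01 rim [-24.9   0.4  65.1] lowedge 41.8 F [-0.52 -0.31 -0.94]
```

View pics/s4.png

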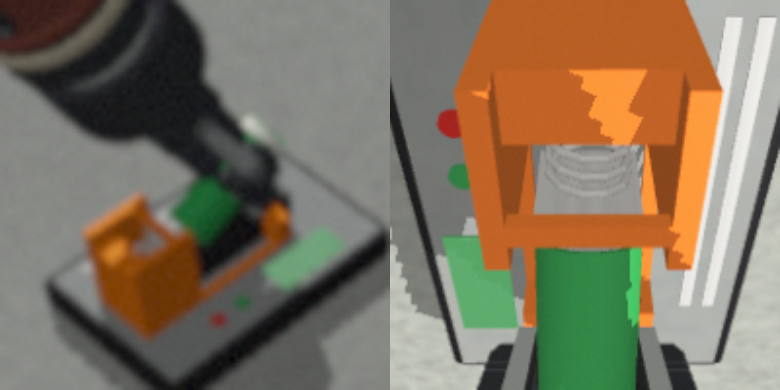

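Wrist view: cell (536–640) is centred under the bridge bar (v 215–247), with its flat end just in front of it. Easing down 1.2 mm and pushing in.

>>> {"method": "apply_moves", "body": {
  "motion": [
    {"ax": 0, "ay": 0, "az": 0, "tx": 0.0005, "ty": -0.0002, "tz": 0.0011, "claw": 1},
    {"ax": 0, "ay": 0, "az": 0, "tx": 0.0018, "ty": 0, "tz": -0.00088, "claw": 1},
    {"ax": 0, "ay": 0, "az": 0, "tx": 0.0018, "ty": 0, "tz": -0.00088, "claw": 1},
    {"ax": 0, "ay": 0, "az": 0, "tx": 0.0018, "ty": 0, "tz": -0.00088, "claw": 1},
    {"ax": 0, "ay": 0, "az": 0, "tx": 0.0018, "ty": 0, "tz": -0.00088, "claw": 1},
    {"ax": 0, "ay": 0, "az": 0, "tx": 0.0018, "ty": 0, "tz": -0.00088, "claw": 1},
    {"ax": 0, "ay": 0, "az": 0, "tx": 0.0018, "ty": 0, "tz": -0.00088, "claw": 1},
    {"ax": 0, "ay": 0, "az": 0, "tx": 0, "ty": 0, "tz": 0, "claw": 1}
  ]
}}

```text
time: 9.43
tool_pos: [0.5091, 0.1374, 0.0661]
eef_rot: [-0.177, 0.958, 0.041, 0.222]
force: [3.3, 1.5, -1.3]
finger_gap: 0.286
gripper_force: 59.1
```

```bash
cat > f.py <<'E'
from h import *
rep()
F=[]
for _ in range(4): read_camera("top");F.append(state()["force"])
F=np.mean(F,0);print("mean",F@LX,F@LY,F[2]);rep()
E
python3 f.py
```

```text
t9.43 tcp xyz mm [ 7.3  0.1 66.1] pitch 26.07 yaw -0.04 roll -0.00 rim [-36.7   0.2  63.8] lowedge 40.5 F [ 3.6   0.26 -1.27]
mean 3.3246765322975698 0.47579224328414177 -1.394663669207932
t9.62 tcp xyz mm [ 7.2  0.2 66. ] pitch 26.05 yaw -0.04 roll -0.01 rim [-36.8   0.2  63.7] lowedge 40.4 F [ 3.33 -0.15 -1.12]
```

>>> {"method": "apply_moves", "body": {
  "motion": [
    {"ax": 0, "ay": 0, "az": 0, "tx": 0.0018, "ty": 0, "tz": -0.00088, "claw": 1},
    {"ax": 0, "ay": 0, "az": 0, "tx": 0.0018, "ty": 0, "tz": -0.00088, "claw": 1},
    {"ax": 0, "ay": 0, "az": 0, "tx": 0.0018, "ty": -0.0001, "tz": -0.00088, "claw": 1},
    {"ax": 0, "ay": 0, "az": 0, "tx": 0, "ty": 0, "tz": 0, "claw": 1}
  ]
}}

```text
time: 10.12
tool_pos: [0.5041, 0.1354, 0.0665]
eef_rot: [-0.177, 0.958, 0.041, 0.222]
force: [7.9, 4.5, -2.2]
finger_gap: 0.285
gripper_force: 59.0
```

```bash
python3 f.py
```

```text
t10.12 tcp xyz mm [ 1.9  0.1 66.5] pitch 26.15 yaw -0.02 roll 0.00 rim [-42.1   0.1  64.2] lowedge 40.8 F [ 9.01  1.32 -2.19]
mean 7.486790831842611 1.6979905138223612 -2.9648192563897267
t10.32 tcp xyz mm [ 1.9  0.1 66.5] pitch 26.15 yaw -0.02 roll 0.00 rim [-42.    0.1  64.2] lowedge 40.8 F [ 7.1   0.93 -3.46]
```

>>> {"method": "apply_moves", "body": {
  "motion": [
    {"ax": 0, "ay": 0, "az": 0, "tx": 0.0019, "ty": 0, "tz": -0.0006, "claw": 1},
    {"ax": 0, "ay": 0, "az": 0, "tx": 0.0019, "ty": 0, "tz": -0.00075, "claw": 1},
    {"ax": 0, "ay": 0, "az": 0, "tx": 0, "ty": 0, "tz": 0, "claw": 1}
  ]
}}

```text
time: 10.7
tool_pos: [0.5013, 0.1343, 0.0666]
eef_rot: [-0.177, 0.958, 0.041, 0.223]
force: [9.1, 5.6, -3.0]
finger_gap: 0.28
gripper_force: 59.0
```

```bash
sed -i 's/range(4)/range(8)/' f.py; python3 f.py
python3 - <<'E'
from h import *
im=read_camera("side");w=read_camera("wrist")
u,v=198,147
cv2.imwrite("pics/s5.png",np.hstack([cv2.resize(im[v-50:v+45,u-50:u+45],(390,390),interpolation=cv2.INTER_CUBIC),cv2.resize(w[100:230,191:321],(390,390),interpolation=cv2.INTER_CUBIC)]))
E
```

```text
t10.70 tcp xyz mm [-1.2  0.  66.6] pitch 26.25 yaw 0.00 roll -0.00 rim [-45.2   0.   64.2] lowedge 40.9 F [10.49  1.97 -2.96]
mean 10.326204909704892 2.5828972499018437 -2.5114098732939474
t11.10 tcp xyz mm [-1.1 -0.  66.6] pitch 26.25 yaw 0.00 roll -0.00 rim [-45.1  -0.   64.2] lowedge 40.9 F [10.77  2.52 -2.56]
```

View pics/s5.png

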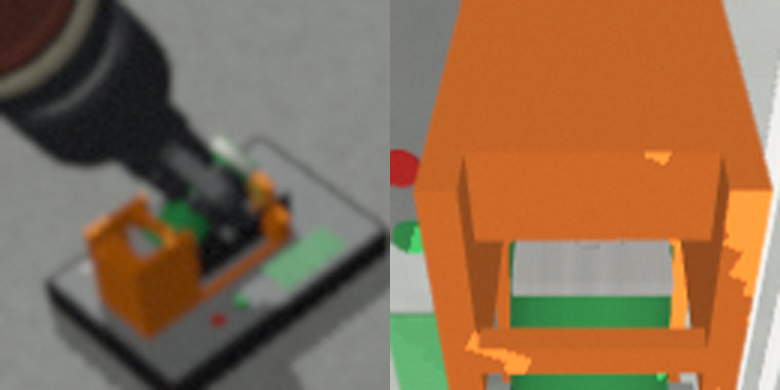

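```bash
cat > path.py <<'E'
from h import *
import sys
def rows(th,x,l):
    def T(t,x,l):
        c,s=np.cos(t),np.sin(t);return np.array([x+40.5*c+17.3*s,l+40.5*s+8.7*c])
    th=np.radians(th)
    for i in range(len(th)-1):
        d=T(th[i+1],x[i+1],l[i+1])-T(th[i],x[i],l[i]);c,s=np.cos(th[i]),np.sin(th[i])
        print("ay %.4f tx %.2f tz %.2f"%(th[i]-th[i+1],-(d[0]*c+d[1]*s),d[0]*s-d[1]*c))
rows(np.linspace(26.25,0,8),np.linspace(-45.1,-45.7,8),np.linspace(40.9,40.4,8))
E
python3 path.py
```

```text
ay 0.0654 tx 1.02 tz 2.01
ay 0.0654 tx 1.10 tz 2.09
ay 0.0654 tx 1.16 tz 2.18
ay 0.0654 tx 1.22 tz 2.29
ay 0.0654 tx 1.26 tz 2.39
ay 0.0654 tx 1.29 tz 2.51
ay 0.0654 tx 1.30 tz 2.62
```

>>> {"method": "apply_moves", "body": {
  "motion": [
    {"ax": 0, "ay": 0.0654, "az": 0, "tx": 0.001, "ty": 0, "tz": 0.002, "claw": 1},
    {"ax": 0, "ay": 0.0654, "az": 0, "tx": 0.0011, "ty": 0, "tz": 0.0021, "claw": 1},
    {"ax": 0, "ay": 0.0654, "az": 0, "tx": 0.0012, "ty": 0, "tz": 0.0022, "claw": 1},
    {"ax": 0, "ay": 0, "az": 0, "tx": 0, "ty": 0, "tz": 0, "claw": 1}
  ]
}}

```text
time: 11.7
tool_pos: [0.5022, 0.134, 0.0596]
eef_rot: [-0.18, 0.975, 0.023, 0.129]
force: [9.5, 2.1, -2.2]
finger_gap: 0.283
gripper_force: 59.5
```

```bash
python3 f.py
```

```text
t11.70 tcp xyz mm [-0.4 -0.6 59.6] pitch 15.03 yaw 0.00 roll -0.06 rim [-44.   -0.5  65.8] lowedge 40.7 F [ 9.65 -1.46 -2.17]
mean 10.308722586025896 -0.3900110802120508 -1.3736670881072721
t12.10 tcp xyz mm [-1.1 -0.6 59.6] pitch 15.07 yaw -0.02 roll -0.06 rim [-44.7  -0.5  65.7] lowedge 40.6 F [10.11  0.02 -1.43]
```

>>> {"method": "apply_moves", "body": {
  "motion": [
    {"ax": 0, "ay": 0.0654, "az": 0, "tx": 0.0014, "ty": 0.0003, "tz": 0.0023, "claw": 1},
    {"ax": 0, "ay": 0.0654, "az": 0, "tx": 0.0014, "ty": 0.0002, "tz": 0.0024, "claw": 1},
    {"ax": 0, "ay": 0.0654, "az": 0, "tx": 0.0013, "ty": 0, "tz": 0.0025, "claw": 1},
    {"ax": 0, "ay": 0, "az": 0, "tx": 0, "ty": 0, "tz": 0, "claw": 1},
    {"ax": 0, "ay": 0, "az": 0, "tx": 0, "ty": 0, "tz": 0, "claw": 1}
  ]
}}

```text
time: 12.72
tool_pos: [0.4994, 0.1331, 0.0513]
eef_rot: [-0.181, 0.983, 0.005, 0.033]
force: [10.5, 1.1, -2.8]
finger_gap: 0.279
gripper_force: 59.6
```

```bash
python3 f.py
python3 - <<'E'
from h import *
im=read_camera("side");w=read_camera("wrist")
u,v=198,147
cv2.imwrite("pics/s6.png",np.hstack([cv2.resize(im[v-50:v+45,u-50:u+45],(390,390),interpolation=cv2.INTER_CUBIC),cv2.resize(w[60:320,126:386],(390,390),interpolation=cv2.INTER_CUBIC)]))
E
```

```text
t12.72 tcp xyz mm [-3.3 -0.4 51.3] pitch 3.85 yaw -0.04 roll -0.10 rim [-44.9  -0.3  65.8] lowedge 39.9 F [10.24 -2.74 -2.76]
mean 10.981726303314138 -2.697249223489152 -3.2675505001929936
t13.12 tcp xyz mm [-3.4 -0.4 51.4] pitch 3.86 yaw -0.04 roll -0.10 rim [-45.   -0.3  65.9] lowedge 40.0 F [11.74 -3.14 -2.97]
```

View pics/s6.png

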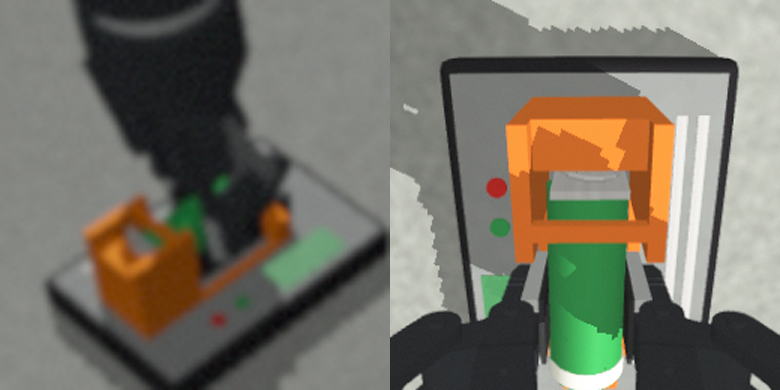

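>>> {"method": "apply_moves", "body": {
  "motion": [
    {"ax": 0, "ay": 0.034, "az": 0, "tx": 0.0006, "ty": 0, "tz": 0.0013, "claw": 1},
    {"ax": 0, "ay": 0.033, "az": 0, "tx": 0.0006, "ty": 0, "tz": 0.0013, "claw": 1},
    {"ax": 0, "ay": 0, "az": 0, "tx": 0, "ty": 0, "tz": 0, "claw": 1},
    {"ax": 0, "ay": 0, "az": 0, "tx": 0, "ty": 0, "tz": 0, "claw": 1}
  ]
}}

```text
time: 13.72
tool_pos: [0.4986, 0.1329, 0.0487]
eef_rot: [-0.181, 0.983, -0.001, 0.001]
force: [10.8, 2.4, -0.8]
finger_gap: 0.286
gripper_force: 59.9
```

```bash
python3 f.py
```

```text
t13.72 tcp xyz mm [-4.2 -0.3 48.7] pitch 0.05 yaw -0.04 roll -0.09 rim [-44.7  -0.2  66. ] lowedge 40.0 F [10.95 -1.6  -0.75]
mean 11.009531426654705 -1.144649534180746 -1.3934603788803952
t14.12 tcp xyz mm [-4.3 -0.3 48.8] pitch 0.05 yaw -0.04 roll -0.09 rim [-44.8  -0.2  66. ] lowedge 40.0 F [10.31 -1.46 -0.67]
```

>>> {"method": "apply_moves", "body": {
  "motion": [
    {"ax": 0, "ay": 0, "az": 0, "tx": 0, "ty": 0.0002, "tz": 0.0007, "claw": 1},
    {"ax": 0, "ay": 0, "az": 0, "tx": 0, "ty": 0, "tz": 0.0007, "claw": 1},
    {"ax": 0, "ay": 0, "az": 0, "tx": 0, "ty": 0, "tz": 0, "claw": 1},
    {"ax": 0, "ay": 0, "az": 0, "tx": 0, "ty": 0, "tz": 0, "claw": 1}
  ]
}}

```text
time: 14.62
tool_pos: [0.4987, 0.1332, 0.0482]
eef_rot: [-0.181, 0.983, -0.001, 0.001]
force: [8.6, 3.3, 10.0]
finger_gap: 0.287
gripper_force: 61.1
```

```bash
python3 f.py
```

```text
t14.62 tcp xyz mm [-4.  -0.1 48.2] pitch 0.10 yaw -0.04 roll -0.10 rim [-44.5  -0.1  65.4] lowedge 39.4 F [9.200e+00 1.000e-02 1.003e+01]
mean 8.757633184970906 -0.51066001942399 9.001361141174744
t15.03 tcp xyz mm [-4.  -0.1 48.2] pitch 0.10 yaw -0.04 roll -0.10 rim [-44.5  -0.1  65.4] lowedge 39.4 F [ 8.96 -0.8   8.87]
```

>>> {"method": "apply_moves", "body": {
  "motion": [
    {"ax": 0, "ay": 0, "az": 0, "tx": 0, "ty": 0, "tz": -0.0005, "claw": 1},
    {"ax": 0, "ay": 0, "az": 0, "tx": -0.001, "ty": 0, "tz": 0, "claw": 1},
    {"ax": 0, "ay": 0, "az": 0, "tx": -0.001, "ty": 0, "tz": 0, "claw": 1},
    {"ax": 0, "ay": 0, "az": 0, "tx": -0.001, "ty": 0, "tz": 0, "claw": 1},
    {"ax": 0, "ay": 0, "az": 0, "tx": -0.001, "ty": 0, "tz": 0, "claw": 1},
    {"ax": 0, "ay": 0, "az": 0, "tx": 0, "ty": 0, "tz": 0, "claw": 1},
    {"ax": 0, "ay": 0, "az": 0, "tx": 0, "ty": 0, "tz": 0, "claw": 1}
  ]
}}

```text
time: 15.9
tool_pos: [0.501, 0.1344, 0.048]
eef_rot: [-0.181, 0.983, -0.001, -0.0]
force: [4.4, 1.6, 6.4]
finger_gap: 0.283
gripper_force: 60.5
```

```bash
python3 f.py
```

```text
t15.90 tcp xyz mm [-1.4  0.2 48. ] pitch -0.06 yaw -0.03 roll -0.06 rim [-41.9   0.3  65.3] lowedge 39.3 F [ 4.68 -0.06  6.42]
mean 6.019633886154061 -0.4589951289242358 6.38340234557215
t16.30 tcp xyz mm [-1.4  0.2 48. ] pitch -0.05 yaw -0.03 roll -0.07 rim [-41.9   0.2  65.4] lowedge 39.4 F [6.5  0.16 7.13]
```

>>> {"method": "apply_moves", "body": {
  "motion": [
    {"ax": 0, "ay": 0, "az": 0, "tx": -0.001, "ty": -0.0002, "tz": -0.0004, "claw": 1},
    {"ax": 0, "ay": 0, "az": 0, "tx": -0.001, "ty": 0, "tz": 0, "claw": 1},
    {"ax": 0, "ay": 0, "az": 0, "tx": 0, "ty": 0, "tz": 0, "claw": 1},
    {"ax": 0, "ay": 0, "az": 0, "tx": 0, "ty": 0, "tz": 0, "claw": 1}
  ]
}}

```text
time: 16.8
tool_pos: [0.5023, 0.1349, 0.0481]
eef_rot: [-0.181, 0.983, -0.001, -0.001]
force: [5.2, 1.8, 5.4]
finger_gap: 0.285
gripper_force: 60.4
```

```bash
python3 f.py
```

```text
t16.80 tcp xyz mm [-0.   0.2 48.1] pitch -0.12 yaw -0.03 roll -0.05 rim [-40.5   0.2  65.5] lowedge 39.5 F [ 5.47 -0.12  5.37]
mean 5.331556189077275 -0.009966006599287055 4.9379527372187635
t17.20 tcp xyz mm [-0.   0.2 48.1] pitch -0.12 yaw -0.03 roll -0.04 rim [-40.5   0.2  65.5] lowedge 39.5 F [ 6.09 -0.75  3.85]
```

>>> {"method": "apply_moves", "body": {
  "motion": [
    {"ax": 0, "ay": 0, "az": 0, "tx": 0, "ty": 0, "tz": -0.0003, "claw": 0},
    {"ax": 0, "ay": 0, "az": 0, "tx": 0, "ty": 0, "tz": 0, "claw": 0},
    {"ax": 0, "ay": 0, "az": 0, "tx": 0, "ty": 0, "tz": 0, "claw": 0},
    {"ax": 0, "ay": 0, "az": 0, "tx": 0, "ty": 0, "tz": 0, "claw": 0},
    {"ax": 0, "ay": 0, "az": 0, "tx": 0, "ty": 0, "tz": -0.01, "claw": 0},
    {"ax": 0, "ay": 0, "az": 0, "tx": 0, "ty": 0, "tz": -0.02, "claw": 0},
    {"ax": 0, "ay": 0, "az": 0, "tx": 0, "ty": 0, "tz": -0.04, "claw": 0},
    {"ax": 0, "ay": 0, "az": 0, "tx": 0, "ty": 0, "tz": -0.05, "claw": 0},
    {"ax": 0, "ay": 0, "az": 0, "tx": 0, "ty": 0, "tz": 0, "claw": 0},
    {"ax": 0, "ay": 0, "az": 0, "tx": 0, "ty": 0, "tz": 0, "claw": 0}
  ]
}}

```text
time: 18.45
tool_pos: [0.5011, 0.1349, 0.1677]
eef_rot: [-0.181, 0.983, -0.001, -0.002]
force: [0.0, -0.3, -0.2]
finger_gap: 0.5
gripper_force: 0.0
```

Run:
```python
from h import *
rep()
im=read_camera("side");w=read_camera("wrist")
u,v=198,147
cv2.imwrite("pics/s7.png",np.hstack([cv2.resize(im[v-50:v+45,u-50:u+45],(390,390),interpolation=cv2.INTER_CUBIC),cv2.resize(w[90:240,181:331],(390,390),interpolation=cv2.INTER_CUBIC)]))
```

```text
t18.45 tcp xyz mm [ -1.1   0.7 167.7] pitch -0.29 yaw -0.04 roll -0.00 rim [-41.5   0.7 185.2] lowedge 159.2 F [-0.07 -0.32 -0.16]
```

View pics/s7.png

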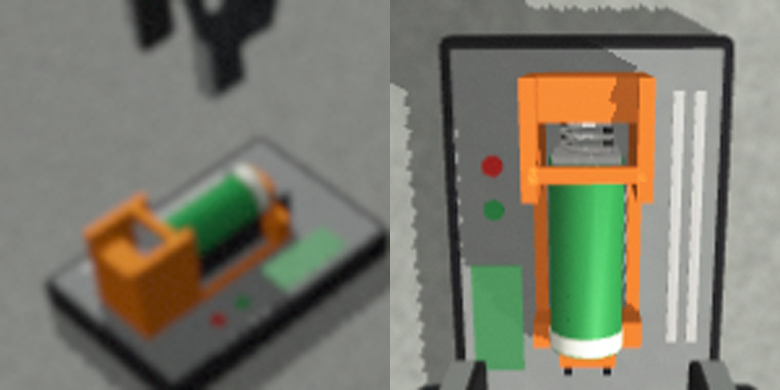

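Cell lies in the holder between plate and wall (ring at v≈345, wall just below at v≈362). Checking numerically that it is level and home.

Run:
```python
from h import *
from scipy.optimize import least_squares
np.set_printoptions(precision=2,suppress=True)
def model(x0,pit,z0,n=48):
    a=np.cos(pit)*LX+np.sin(pit)*np.array([0,0,1]);nn=np.cross(a,LY);f=np.linspace(0,2*np.pi,n)
    c=L0+x0*LX+np.array([0,0,z0])
    return [np.array([c+t*a+.013*(np.cos(k)*LY+np.sin(k)*nn) for k in f]) for t in(-.035,.033)]
for cam in("wrist","side"):
    im=read_camera(cam).astype(int);cal=get_calibration(cam)
    b,g,r=im[...,0],im[...,1],im[...,2]
    white=(im.min(2)>150)&(im.max(2)-im.min(2)<40);green=(g>1.5*r)&(g>1.5*b)
    M=np.zeros(g.shape,np.uint8)
    for ring in model(-.006,0,.0515): cv2.fillConvexPoly(M,np.array([proj(cal,p) for p in ring]).astype(int),1)
    near=cv2.dilate(M,np.ones((9,9)))
    hull=cv2.fillConvexPoly(np.zeros_like(M),cv2.convexHull(np.vstack([[proj(cal,p) for p in q] for q in model(-.006,0,.0515)]).astype(np.int32)),1);near=cv2.dilate(hull,np.ones((13,13)))
    for nm,m in(("white",white),("green",green)):
        v,u=np.where(m&(near>0));print(cam,nm,len(u),"u",u.min(),u.max(),"v",v.min(),v.max(),"c",u.mean(),v.mean())
    for x0,pit,z0 in((-.006,0,.0515),(-.002,0,.0515),(-.006,.1,.055)):
        q=[np.array([proj(cal,p) for p in k]) for k in model(x0,pit,z0)]
        q0=np.array([proj(cal,p) for p in [L0+x0*LX+t*(np.cos(pit)*LX)+np.array([0,0,z0+t*np.sin(pit)+.013]) for t in(-.035,.029,.033)]])
        print(" pred",x0,pit,"front u",q[1][:,0].min(),q[1][:,0].max(),"v",q[1][:,1].min(),q[1][:,1].max(),"top pts",q0.ravel())
rep()
```

```text
wrist white 307 u 235 275 v 142 232 c 256.11074918566777 222.11074918566774
wrist green 1620 u 242 270 v 151 220 c 255.98024691358026 189.85308641975308
 pred -0.006 0 front u 241.9094250751508 269.57246024491667 v 215.94809822476896 226.6728185331713 top pts [255.47 150.86 255.7  222.54 255.72 226.68]
 pred -0.002 0 front u 241.98417803619054 269.5232388942463 v 219.72025737404857 230.76311842384726 top pts [255.49 155.65 255.72 226.68 255.73 230.77]
 pred -0.006 0.1 front u 241.5389588572925 269.90807958428053 v 219.6813505158833 228.2649050303831 top pts [255.47 151.07 255.69 225.27 255.7  229.66]
side white 20 u 194 209 v 137 144 c 205.75 139.05
side green 205 u 190 210 v 140 158 c 201.05365853658537 148.82439024390243
 pred -0.006 0 front u 204.8524798311605 212.80509649847812 v 137.33937238645805 147.53405448137013 top pts [184.16 154.68 206.94 139.2  208.32 138.27]
 pred -0.002 0 front u 206.20704646350342 214.1575351340461 v 136.4163803252284 146.60141910867677 top pts [185.63 153.68 208.32 138.27 209.69 137.33]
 pred -0.006 0.1 front u 204.43442078764303 212.59008320272602 v 135.40918694096166 145.17643137870755 top pts [184.23 154.63 206.64 137.13 208.   136.07]
t18.65 tcp xyz mm [ -1.7   0.8 166.5] pitch -0.43 yaw -0.05 roll 0.03 rim [-42.1   0.8 184.1] lowedge 158.1 F [-0.06 -0.74  0.29]
```

```bash
python3 -c "
from rig import *
print(sign_off())"
```

```text
the job is handed in; nothing more can be done
None
```

The fresh cell is loaded in the orange holder and the job is handed in, though no verdict came back. From the last pictures the cell lies flat on the rails with its plus tip at the wall. I judge the spring was pressed about 10 mm at most, going by wrist force. The gripper is open and clear above the holder, and the spent cell, screwdriver and spool were left alone.

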